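# Unclip the kiln logger from its rail and close it in its heat-shield case

## Task

Pop the white kiln data logger off its charging rail by pressing down its overhanging orange tongue until the other end has sprung up past the catch and stays up. Then take it off the rail, lay it gently, right way up, in the open blue case without dropping it, and press the lid shut until its catch snaps home. Leave the unfired vases undisturbed.

Things in the scene. Friction and masses are not known exactly. Their poses are not given: they have to be found in the camera images.
- dock: Charging dock fixed to the table: steel base, aluminium rail 40 mm wide (x), 240 long (y), top 48 mm above the table. Origin: on the table under the rail's middle; +x is the catch side, away from the robot give or take the yaw. A sprung brass bar in the rail's +x face holds the logger down. A grey module (36 mm along y, 30 above the rail) is fixed on the rail at y = -102 mm.
- logger: White data logger, about 0.28 kg, clipped across the rail, its x along the dock's x. Origin: on its underside, over the rail's middle line; z up. White box x -30 to 60, y -23 to 23, z 0 to 42 mm. Orange tongue x -85 to -30, z 0 to 10, overhangs on the robot's side. A skirt at x = 28 and a lip at the tongue's end reach down to z = -17; on a flat floor it stands level on these.
- logger_tongue (a point): Where to press: top of the tongue, logger (-62, 0, 10) mm, 58 mm above the table while clipped, free space below. Pressing rocks the logger about the rail's near edge (x = -20): roughly 8 N and 12 to 16 mm down bring the far end past the catch. When let go it then stays tilted by roughly 0.2 to 0.3 rad, tongue low, far end resting on the catch.
- logger_grip (a point): Middle of the white box at gripping height, logger (12, 0, 26) mm, near the centre of mass; grip across y (46 mm wide). Fingertips may go down to 10 mm below this point before nearing the rail.
- logger_nose (a point): Lower edge of the far end of the white box, logger (60, 0, 0) mm.
- logger_middle (a point): Middle of the whole logger's length, logger (-12.5, 0, 0) mm.
- case: Blue clamshell case fixed to the table, lower half 126 (x) x 200 (y) x 46 mm high, walls 5, inner floor 116 x 190, 5 mm above the table. Origin: on the table under its middle; -x is the front (towards the robot, give or take the yaw), the hinge lies along the far (+x) rim. The logger fits only along y, either way round. A sprung brass catch sits mid-way on the front wall.
- case_floor (a point): Centre of the case's inner floor, axes as the case.
- lid_hinge (a point): On the lid's hinge line, case (63, 0, 46) mm.
- case_lid (a joint): Lid angle, rad: 0 shut and latched, 1.57 upright, 2.05 the back stop; it starts leaning back, open. Hollow cover 126 x 200 x 30 mm; its outer face lies 30 mm from the hinge plane, so upright it stands 30 mm beyond the hinge. Stiff hinge (about 1.5 N at the free edge): it stays where it is left. The catch meets at about 0.1 rad; roughly 8 N down at the front edge snaps it past.
- lid_press (a point): Where to press the lid: on its outer face (yellow strip), 112 mm from the hinge and 14 mm from the free edge, half way along it; 76 mm above the table when shut. A 34 mm wide steel latch tab hangs from the middle of the free edge, 10 mm out and 19 mm below the rim.
- vase1: Unfired grey ribbed vase, egg-shaped, 80 mm across, 130 mm tall; origin at its foot.
- vase2: Another such vase.
- vase3: Another such vase.
- vase4: Unfired grey tapering vase, 62 mm across the foot, 160 mm tall; origin at its foot.
Mind the look-alikes: they are no part of the job. Leave any green or yellow look-alike of the logger alone.

How it is judged:
By the outcome, as a careful person would: the job done as asked, in the order asked, and still so for the second after the job is handed in, with the robot touching nothing.
It also fails if it takes over 72 s, if anything falls off the work surface, if the arm or the gripper's body presses on something with over 40 N, if the wrist force passes 120 N, or if a joint passes its speed limit or range.

## Robot

A 7-joint arm with a two-finger parallel gripper is mounted at the origin on the work surface. World frame = base frame: x ahead of the robot, y to its left, z up, the work surface at z = 0. Lengths are in m, angles in rad, forces in N, time in s.
With the tool pointing down it reaches from about 0.4 to 0.925 m from the base axis. Payload 5.6 kg.
Tool frame: the origin (TCP) lies at the very end of the fingers, on their centre line; the grasp point (between the pads) lies 19 mm behind it; x points along the fingers, y is the direction in which the jaws open and shut, and the axes are right-handed (so a half turn about x gives the same grasp; the last joint's range is limited). The gripper opens to 85 mm and grips with 20 to 120 N. Pads are 22 mm wide; open, the fingers measure 114 mm over their backs; the gripper's body (76 mm by 85 mm) begins 54 mm behind the grasp point. The pads swing forward as they close: fully open they stand 13 mm farther back than shut.
Start: joints at [1.089, 0.468, -0.012, 1.603, 0.006, 1.071, -0.056], TCP at [0.276, -0.588, 0.231] pointing down, gripper open.
Joint ranges: [-2.53, 2.53], [-0.31, 2.02], [-1.57, 1.55], [0.28, 2.44], [-1.29, 4.43], [0.15, 1.84], [-2.92, 2.92]. Speed limits (rad/s): [2.57, 2.57, 3.14, 3.14, 3.14, 3.14, 3.14].

## Interface

Orientations are given as a unit quaternion [x, y, z, w].
In Python, from cell import sense, get_image, camera_model, finish_job gives the robot as it stands.
- The arm moves only by the tool jog_arm, never from a script. Its argument "moves" is text: rows parted by semicolons, each of 7 numbers parted by spaces: the shift along the tool's x, y, z in units of 0.12 m (1.0 is 0.12 m), then the turn, a rotation vector about the tool's x, y, z in units of 180 degrees (1.0 is 180 degrees), then the opening, from -1 (shut) to 1 (fully open). In form: x y z ax ay az hand; .... A call has exactly 10 rows; each row shifts and turns the commanded pose from where the row before left it, along the tool's axes as they then stand; what a row does not reach is not made up. A row lasts 1/12 s, in which the tool goes at most 41.7 mm and 7.16 degrees, less where a joint would pass 70% of its speed; a pose out of reach is approached as far as the arm can. A call with a number of a shift or a turn outside -1 to 1 is refused whole. A call with a gripper value outside its range is refused whole. The fingers move at their own pace and stop on an object; "grip_force" is the grip in N (left out, the last holds). Time passes only in rows, so rows that do not move let the fingers close, or fill a call up. It gives the time, the measured TCP pose, the force and the opening at its end, in the units of the state.
- sense(): the state, without advancing time (a new reading comes with each control period).
- get_image(name): name is "scene" or "top" or "wrist"; returns the picture (384x512x3 uint8, blue, green, red); there is no depth.
- camera_model(name): a dict with "K" (3x3 intrinsics, pixels), "extrinsics" (4x4, takes a point from camera to world coordinates); the wrist camera has in their place "hand_eye" (4x4, takes a point from camera to tool coordinates, whose origin is the TCP and whose axes are the tool frame's). Camera axes: x right, y up, looking along -z (the intrinsics and any distortion apply to the point x, -y, -z); pixel columns grow to the right and rows downward; lengths in m; the calibration is good to about 2 mm. A picture is of the moment at which its call begins: read the wrist's pose just before it. camera_model takes no time and is no camera call.
- finish_job(): hands the job in, once; it reports no verdict.
The state is a dict: "clock": time; "q": joint angles; "qvel": joint speeds; "joint_efforts": joint torques, N m; "ee_pos": TCP position; "ee_rot": TCP orientation; "contact_force": force on the tool from outside, world axes, zero at the start; "torque": the same for the moment, N m; "width": opening from 0.0 (shut) to 1.0 (fully open).
Only numpy, scipy, OpenCV 4.12 (cv2) and the standard library are available. Lean on these libraries where they do the work, as an engineer would, in place of code of your own. Each camera call takes 0.05 s, during which the arm holds its last target. There are 200 camera calls.

## Working session

There is one attempt and no reset: what is moved stays moved. The work goes in short steps, Python scripts to look and compute and a tool call to move; the robot and the scene stay as the last step left them, time stands still between calls to the robot, and variables do not carry over. Pictures are saved under pics/ and viewed, about 8 in all and at most 12, crops included, and the job is handed in when it is done.

Besides the shell and the picture viewer there is one more tool, called after "Emit:" as name(argument=value, ...), one argument or row to a line, values as JSON. jog_arm: Moves the arm, as the interface text tells. Shifts and turns lie within -1 to 1; 1 stands for 0.12 m of shift or 180 degrees of turn. Its arguments: {"type":"object","properties":{"moves":{"type":"string"},"grip_force":{"type":"number"}},"required":["moves"]}

```bash
mkdir -p pics; ls; python3 - <<'E'
from cell import *
import cv2,numpy as np
s=sense();print(s)
for n in("scene","top"):
    cv2.imwrite(f"pics/{n}0.png",get_image(n));m=camera_model(n);print(n,{k:np.round(v,4).tolist() if not isinstance(v,str) else v for k,v in m.items()})
m=camera_model("wrist");print({k:np.round(v,4).tolist() for k,v in m.items()})
E
```

```text
pics
{'clock': 0.0, 'q': array([ 1.08897513,  0.46837051, -0.01159858,  1.60366863,  0.00600353,
        1.07134588, -0.05628169]), 'qvel': array([ 0.0004973 ,  0.00100243, -0.00099078, -0.00145972,  0.00229421,
       -0.00282376, -0.0016302 ]), 'joint_efforts': array([-5.73217812e-05, -5.32379508e+01,  2.16331315e-02, -2.51301938e+01,
        1.15262266e-02,  7.74281973e-03, -5.47188066e-06]), 'ee_pos': array([ 0.27586199, -0.58793454,  0.230324  ]), 'ee_rot': array([-0.68997883, -0.15448362,  0.69033702, -0.15329325]), 'contact_force': array([ 0.44752949,  0.35269425, -0.13463142]), 'torque': array([-0.01048893, -0.01756732,  0.04765341]), 'width': 1.002646547769463}
scene {'K': [[372.2199, 0.0, 252.5453], [0.0, 372.2199, 195.3837], [0.0, 0.0, 1.0]], 'extrinsics': [[0.852, -0.3762, 0.3642, 0.9254], [0.5234, 0.5933, -0.6116, -0.5348], [0.014, 0.7117, 0.7023, 0.8422], [0.0, 0.0, 0.0, 1.0]]}
top {'K': [[432.2478, 0.0, 251.999], [0.0, 432.2478, 183.8276], [0.0, 0.0, 1.0]], 'extrinsics': [[-0.0005, 0.9937, -0.1118, 0.4064], [-1.0, 0.0006, 0.0098, 0.119], [0.0098, 0.1118, 0.9937, 1.1494], [0.0, 0.0, 0.0, 1.0]]}
{'K': [[268.188, 0.0, 258.323], [0.0, 268.188, 191.6264], [0.0, 0.0, 1.0]], 'hand_eye': [[0.0005, 0.3232, -0.9463, -0.1431], [1.0, 0.0008, 0.0008, -0.0007], [0.001, -0.9463, -0.3232, -0.0829], [0.0, 0.0, 0.0, 1.0]]}
```

View pics/scene0.png

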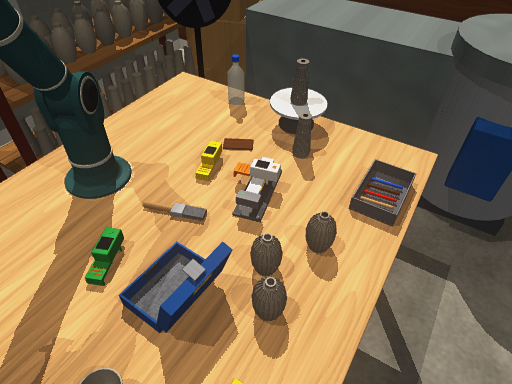

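View pics/top0.png

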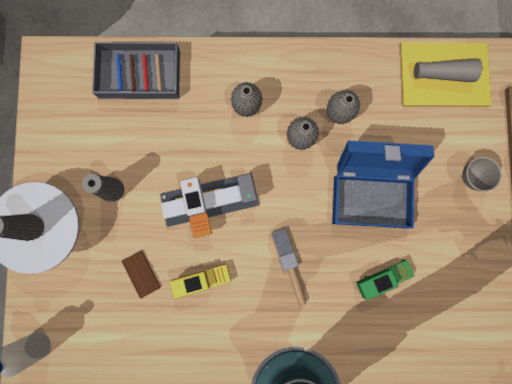

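The top view shows the white logger with its orange tongue at about (195,207), clipped on the rail. The yellow (200,282) and green (385,280) loggers are the look-alikes. The case is at (373,203), with its lid leaning back at (388,160). The vases are at (246,99), (303,133), (343,107) and (105,187). I'll enlarge the logger and case next.

```bash
python3 - <<'E'
import cv2,numpy as np
t=cv2.imread("pics/top0.png")
a=cv2.resize(t[165:245,150:270],None,fx=6.5,fy=6.5,interpolation=cv2.INTER_CUBIC)
cv2.imwrite("pics/a.png",a)
b=cv2.resize(t[135:235,325:440],None,fx=6,fy=6,interpolation=cv2.INTER_CUBIC)
cv2.imwrite("pics/b.png",b)
E
```

```text
(no output)
```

View pics/a.png

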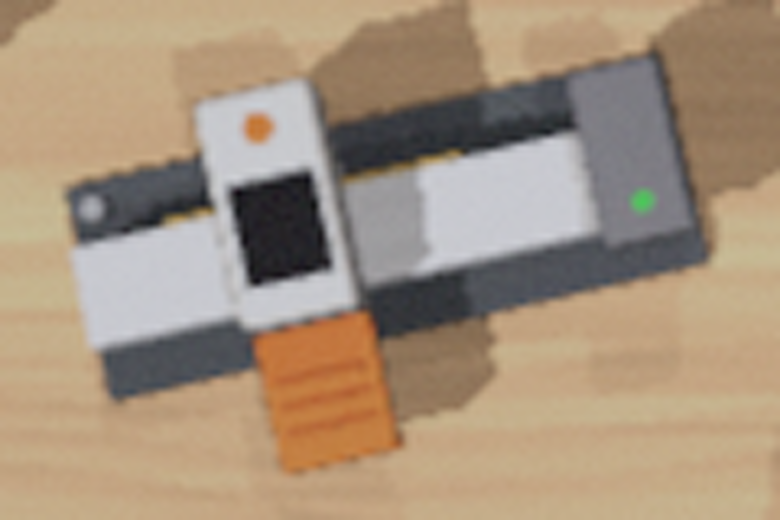

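View pics/b.png

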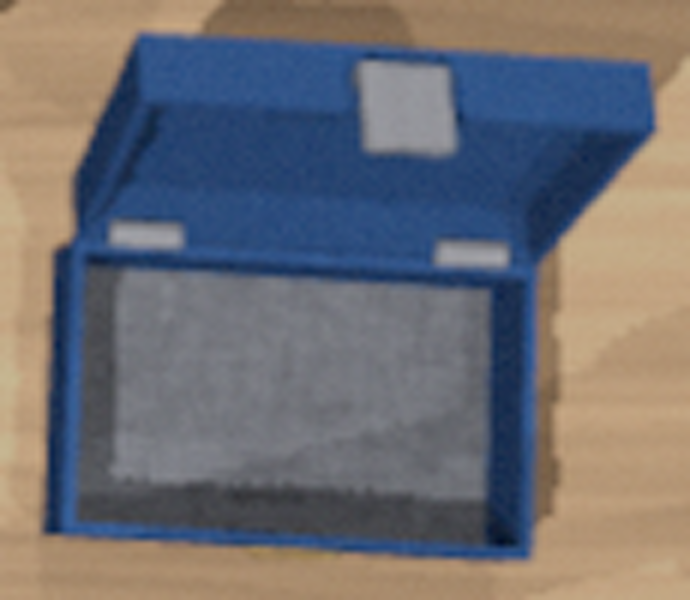

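```bash
cat > h.py <<'E'
import numpy as np
from cell import *
from scipy.spatial.transform import Rotation as R
from scipy.optimize import least_squares
def cam(n,pose=None):
    m=camera_model(n);K=np.array(m["K"])
    if n!="wrist": return K,np.array(m["extrinsics"])
    T=np.eye(4);T[:3,:3]=R.from_quat(pose[1]).as_matrix();T[:3,3]=pose[0]
    return K,T@np.array(m["hand_eye"])
def proj(P,K,E):
    c=(np.asarray(P)-E[:3,3])@E[:3,:3]
    return np.c_[K[0,2]+K[0,0]*c[:,0]/-c[:,2],K[1,2]-K[1,1]*c[:,1]/-c[:,2]]
def atz(uv,z,K,E):
    uv=np.atleast_2d(uv).astype(float)
    d=np.c_[(uv[:,0]-K[0,2])/K[0,0],-(uv[:,1]-K[1,2])/K[1,1],-np.ones(len(uv))]@E[:3,:3].T
    return E[:3,3]+d*((z-E[2,3])/d[:,2])[:,None]
def body(L,x,y,yaw):
    return np.asarray(L)@R.from_euler('z',yaw).as_matrix().T+[x,y,0]
E
python3 - <<'E'
from h import *
K,E=cam("top")
a=lambda p:np.array(p)/6.5+[150,165]; b=lambda p:np.array(p)/6+[325,135]
L=np.array([[60,23,90],[60,-23,90],[-30,-23,90],[-30,23,90],[-85,23,58],[-85,-23,58]])/1e3
U=a([[197,103],[315,82],[360,305],[243,330],[285,472],[400,443]])
r=least_squares(lambda q:(proj(body(L,*q),K,E)-U).ravel(),[.4,.2,.1]);print("logger",r.x.round(4),r.fun.round(1))
D=np.array([[-20,120,48],[20,120,48],[12+8,-84,48],[-20,-84,48]])/1e3
UD=a([[95,348],[73,250],[578,135],[598,238]])
r=least_squares(lambda q:(proj(body(D,*q),K,E)-UD).ravel(),[.4,.2,.1]);print("dock",r.x.round(4),r.fun.round(1))
C=np.array([[-63,100,46],[-63,-100,46],[63,100,46],[63,-100,46]])/1e3
UC=b([[62,530],[530,556],[78,247],[537,268]])
r=least_squares(lambda q:(proj(body(C,*q),K,E)-UC).ravel(),[.4,-.2,0]);print("case",r.x.round(4),r.fun.round(1));c=r.x
UL=b([[140,40],[650,65],[140,100],[655,130]])
def lid(t):
    o=[]
    for d,h in((126,30),(126,0)):
        for y in(100,-100):
            o.append([63-(d*np.cos(t)-h*np.sin(t)),y,46+d*np.sin(t)+h*np.cos(t)])
    return np.array(o)/1e3
r=least_squares(lambda t:(proj(body(lid(t[0]),*c),K,E)-UL).ravel(),[1.9]);print("lid",r.x,r.fun.round(1))
print("vases",atz([[248,90],[307,126],[349,98]],.13,K,E).round(3),atz([[92,182]],.16,K,E).round(3))
s=sense();print(R.from_quat(s['ee_rot']).as_matrix().round(3))
E
```

```text
logger [0.4805 0.2504 0.2204] [-0.3 -0.5 -0.2 -1.3  0.5  0.1  0.   0.3 -0.2  0.5  0.1  0.9]
dock [0.4868 0.2185 0.2207] [-0.6  0.2 -0.3 -0.1  0.3  0.2  0.6 -0.4]
case [ 0.485  -0.2081 -0.0569] [ 0.2  0.6  0.5  0.7 -0.8 -1.2  0.  -0.2]
lid [1.87203877] [-0.3 -0.9 -0.2 -0.1  0.2  0.5  0.5  0.4]
vases [[ 0.751  0.119  0.13 ]
 [ 0.662 -0.024  0.13 ]
 [ 0.731 -0.127  0.13 ]] [[0.522 0.477 0.16 ]]
[[-0.001  0.425 -0.905]
 [ 0.001 -0.905 -0.425]
 [-1.    -0.002  0.   ]]
```

```bash
cat >> h.py <<'E'
LG=(.4805,.2504,.2205); CS=(.485,-.2081,-.0569)
def go(p,yaw,pitch=0,pos=None,rot=None):
    """tool-frame shift (units) and turn (units) to TCP p, tool y heading yaw (deg), then pitch (deg) about tool y"""
    s=sense();pos=s['ee_pos'] if pos is None else pos
    Rc=R.from_quat(s['ee_rot']) if rot is None else rot
    c,n=np.cos(np.radians(yaw)),np.sin(np.radians(yaw))
    Rt=R.from_matrix(np.c_[[0,0,-1],[c,n,0],[n,-c,0]])*R.from_euler('y',pitch,degrees=True)
    print("shift",(Rc.inv().apply(np.array(p)-pos)/.12).round(3),"turn",((Rc.inv()*Rt).as_rotvec()/np.pi).round(4))
    return np.array(p),Rt
E
python3 - <<'E'
from h import *
p,r=go([.46,-.2,.24],-77.4)
s=sense();Rc=R.from_quat(s['ee_rot'])
t=body([[-.062,0,.1]],*LG)[0];print(t)
go(t,-77.4,pos=p,rot=r)
E
```

```text
shift [-0.076 -2.275 -2.762] turn [0.0696 0.0001 0.0005]
[0.42000113 0.23683951 0.1       ]
shift [ 1.167 -3.625 -0.469] turn [0. 0. 0.]
```

Emit:
jog_arm(
  moves="-0.006 -0.19 -0.23 0.007 0 0 -1;-0.006 -0.19 -0.23 0.007 0 0 -1;-0.006 -0.19 -0.23 0.007 0 0 -1;-0.006 -0.19 -0.23 0.007 0 0 -1;-0.006 -0.19 -0.23 0.007 0 0 -1;-0.006 -0.19 -0.23 0.007 0 0 -1;-0.006 -0.19 -0.23 0.007 0 0 -1;-0.006 -0.19 -0.23 0.007 0 0 -1;-0.006 -0.19 -0.23 0.007 0 0 -1;-0.006 -0.19 -0.23 0.007 0 0 -1",
  grip_force=40,
)

```text
clock: 0.93
ee_pos: [0.4604, -0.2804, 0.2384]
ee_rot: [-0.703, -0.077, 0.703, -0.077]
contact_force: [0.5, -0.2, 1.1]
width: -0.001
```

```bash
python3 - <<'E'
from h import *
print(sense()['ee_pos'])
t=body([[-.062,0,.14]],*LG)[0]
go(t,-77.4)
E
```

```text
[ 0.46035014 -0.28041334  0.23836463]
shift [ 0.82  -4.281 -0.603] turn [-0.0007  0.0001  0.0001]
```

Emit:
jog_arm(
  moves="0 -0.32 -0.045 0 0 0 -1;0 -0.32 -0.045 0 0 0 -1;0 -0.32 -0.045 0 0 0 -1;0 -0.32 -0.045 0 0 0 -1;0 -0.32 -0.045 0 0 0 -1;0 -0.32 -0.045 0 0 0 -1;0 -0.32 -0.045 0 0 0 -1;0 -0.32 -0.045 0 0 0 -1;0 -0.32 -0.045 0 0 0 -1;0 -0.32 -0.045 0 0 0 -1",
)

```text
clock: 1.77
ee_pos: [0.4286, 0.1061, 0.2385]
ee_rot: [0.703, 0.077, -0.703, 0.077]
contact_force: [1.6, -0.2, -0.0]
width: -0.002
```

Emit:
jog_arm(
  moves="0 -0.26 -0.04 0 0 0 -1;0.1 -0.26 -0.04 0 0 0 -1;0.15 -0.26 -0.04 0 0 0 -1;0.15 -0.25 -0.03 0 0 0 -1;0.15 0 0 0 0 0 -1;0.15 0 0 0 0 0 -1;0.12 0 0 0 0 0 -1;0 0 0 0 0 0 -1;0 0 0 0 0 0 -1;0 0 0 0 0 0 -1",
)

```text
clock: 2.6
ee_pos: [0.4205, 0.2293, 0.1407]
ee_rot: [0.703, 0.077, -0.703, 0.077]
contact_force: [0.0, 0.2, -0.7]
width: -0.005
```

```bash
python3 - <<'E'
from h import *
import cv2
t=body([[-.062,0,.058]],*LG)[0]
go(t,-77.4)
s=sense();im=get_image("wrist");K,E=cam("wrist",(s['ee_pos'],s['ee_rot']))
L=np.array([[60,23,90],[60,-23,90],[-30,-23,90],[-30,23,90],[-85,23,58],[-85,-23,58],[-62,0,58]])/1e3
for p in proj(body(L,*LG),K,E): cv2.circle(im,tuple(int(v) for v in p.round()),3,(255,0,255),1)
cv2.imwrite("pics/w1.png",im);print(s['contact_force'],s['ee_pos'])
E
```

```text
shift [ 0.689 -0.062 -0.009] turn [-0.0004 -0.0003  0.0001]
[ 0.01309888  0.18072285 -0.67795363] [0.42047505 0.22925202 0.1407284 ]
```

View pics/w1.png

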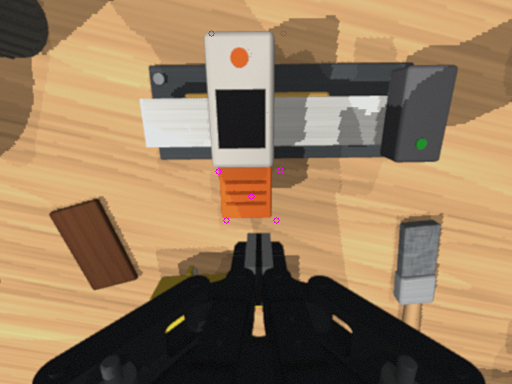

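The wrist view shows the orange tongue at (247,192) and the box at about x 206–273, roughly 5 px left of my projection. That puts the logger about 3.5 mm further toward +y, so I'll correct for it and press.

Emit:
jog_arm(
  moves="0.15 -0.05 -0.009 0 0 0 -1;0.15 -0.04 0 0 0 0 -1;0.15 0 0 0 0 0 -1;0.1 0 0 0 0 0 -1;0.06 0 0 0 0 0 -1;0.05 0 0 0 0 0 -1;0.03 0 0 0 0 0 -1;0.03 0 0 0 0 0 -1;0.03 0 0 0 0 0 -1;0.02 0 0 0 0 0 -1",
)

```text
clock: 3.48
ee_pos: [0.4191, 0.24, 0.048]
ee_rot: [0.703, 0.077, -0.702, 0.077]
contact_force: [-0.9, -0.4, -0.1]
width: -0.003
```

```bash
python3 - <<'E'
from h import *
import cv2
print(sense()['contact_force'])
im=get_image("wrist");im2=get_image("scene")[140:240,190:330]
o=np.vstack([cv2.resize(im[0:300,100:400],None,fx=1,fy=1)])
o=np.hstack([o,cv2.resize(im2,(420,300),interpolation=cv2.INTER_CUBIC)])
cv2.imwrite("pics/w2.png",o)
E
```

```text
[-0.94179963 -0.37427459 -0.08354292]
```

View pics/w2.png

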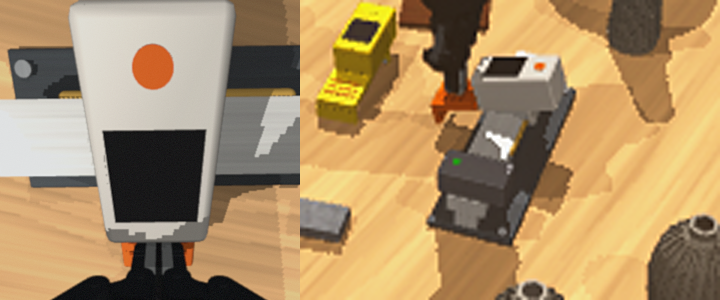

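Far end looks raised, but the force is near zero. I'll press a bit further to be sure it's past the catch, then back off.

Emit:
jog_arm(
  moves="0.02 0 0 0 0 0 -1;0.02 0 0 0 0 0 -1;0.015 0 0 0 0 0 -1;0 0 0 0 0 0 -1;0 0 0 0 0 0 -1;0 0 0 0 0 0 -1;0 0 0 0 0 0 -1;0 0 0 0 0 0 -1;0 0 0 0 0 0 -1;0 0 0 0 0 0 -1",
)

```text
clock: 4.42
ee_pos: [0.4189, 0.2398, 0.0411]
ee_rot: [0.703, 0.077, -0.703, 0.077]
contact_force: [-0.1, 0.7, 0.3]
width: -0.004
```

Emit:
jog_arm(
  moves="-0.05 0 0 0 0 0 -1;-0.1 0 0 0 0 0 -1;-0.15 0 0 0 0 0 -1;-0.2 0 0 0 0 0 -1;-0.25 0 0 0 0 0 1;-0.25 0 0 0 0 0 1;-0.15 0 0 0 0 0 1;0 0 0 0 0 0 1;0 0 0 0 0 0 1;0 0 0 0 0 0 1",
)

```text
clock: 5.25
ee_pos: [0.4184, 0.2393, 0.1789]
ee_rot: [-0.703, -0.077, 0.703, -0.077]
contact_force: [1.7, -0.3, -0.4]
width: 0.847
```

```bash
python3 - <<'E'
from h import *
import cv2
s=sense();print(s['ee_pos'],s['ee_rot'],s['contact_force'])
im=get_image("wrist");im2=get_image("scene")[140:240,190:330]
np.save("w3.npy",np.r_[s['ee_pos'],s['ee_rot']])
cv2.imwrite("pics/w3raw.png",im)
o=np.hstack([cv2.resize(im[0:260,150:330],None,fx=2.2,fy=2.2,interpolation=cv2.INTER_CUBIC),cv2.resize(im2,(400,572),interpolation=cv2.INTER_CUBIC)])
cv2.imwrite("pics/w3.png",o);print(o.shape)
E
```

```text
[0.41839782 0.23929335 0.17892147] [-0.70273888 -0.07694517  0.70303283 -0.07734562] [ 1.71171396 -0.32933596 -0.39369334]
(572, 796, 3)
```

View pics/w3.png

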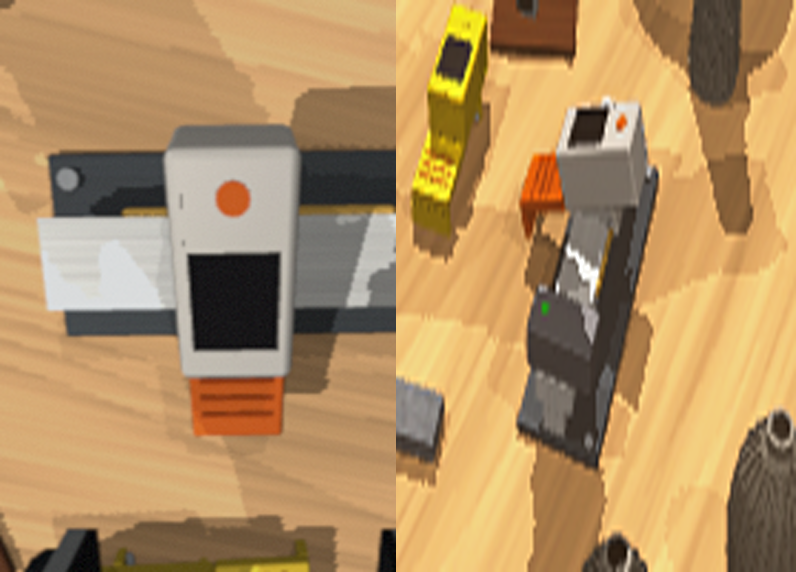

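The logger is popped: the far end is up at crop (232,138), with its front face showing, and it stays tilted after release. Next I'll fit the tilt and position.

```bash
cat >> h.py <<'E'
def tilted(P,x,y,yaw,th):
    """logger points (m) -> world, rocked by th about rail near edge x=-20, top 48"""
    P=np.asarray(P)-[-.02,0,0]
    P=P@R.from_euler('y',-th).as_matrix().T+[-.02,0,.048]
    return body(P,x,y,yaw)
E
python3 - <<'E'
from h import *
v=np.load("w3.npy");K,E=cam("wrist",(v[:3],v[3:]))
L=np.array([[60,23,42],[60,-23,42],[-30,23,42],[-30,-23,42],[-85,23,10],[-85,-23,10]])/1e3
U=np.array([[166,152],[298,152],[183,376],[293,374],[195,434],[281,433]])/2.2+[150,0]
r=least_squares(lambda q:(proj(tilted(L,*q),K,E)-U).ravel(),[*LG,.25]);q=r.x;print(q.round(4),r.fun.round(1))
th=q[3];ax=R.from_euler('z',q[2])*R.from_euler('y',-th)
# TCP at logger z=14mm, tilted tool
for z in (.07,.014):
    t=tilted([[.012,0,z]],*q)[0]; print(t)
    yaw=np.degrees(q[2])-90
    p=go(t,yaw,np.degrees(-th)); print(p[1].as_matrix()[:,0].round(3),ax.apply([0,0,-1]).round(3))
E
```

```text
[0.48   0.2549 0.2335 0.3508] [-2.4 -0.6  2.8 -1.7 -0.6  2.3 -0.3  2.4 -0.4 -0.6  0.9 -0.8]
[0.46633091 0.25166227 0.12473383]
shift [ 0.444 -0.014 -0.416] turn [-0.0047 -0.111   0.0007]
[-0.334 -0.08  -0.939] [ 0.334  0.08  -0.939]
[0.48505444 0.25611633 0.07214495]
shift [ 0.882 -0.016 -0.578] turn [-0.0047 -0.111   0.0007]
[-0.334 -0.08  -0.939] [ 0.334  0.08  -0.939]
```

```bash
python3 - <<'E'
from h import *
v=np.load("w3.npy");K,E=cam("wrist",(v[:3],v[3:]))
L=np.array([[60,0,0],[60,0,40.5],[58.5,0,42],[-30,0,40.5],[-85,0,10]])/1e3
U=np.array([126,146,154,378,435])/2.2
f=lambda q:proj(tilted(L,q[0],.2545,.222,q[1]),K,E)[:,1]-U
r=least_squares(f,[.48,.25]);print(r.x.round(4),r.fun.round(2))
for th in(.25,.3,.35,.4):
    r=least_squares(lambda q:f([q[0],th]),[.48]);print(th,r.x,r.fun.round(2))
E
```

```text
[0.4784 0.3193] [-1.62  0.63 -0.25  0.79  0.89]
0.25 [0.47593993] [ 0.47 -1.4  -2.46  1.11  4.82]
0.3 [0.4777021] [-1.04  0.05 -0.88  0.92  2.02]
0.35 [0.4796052] [-2.53  1.59  0.79  0.5  -0.97]
0.4 [0.48164538] [-3.98  3.23  2.55 -0.13 -4.16]
```

```bash
python3 - <<'E'
from h import *
q=(.479,.2545,.222,.31)
yaw=np.degrees(q[2])-90
p,r=go(tilted([[.012,0,.075]],*q)[0],yaw,17.8); print(p,r.as_matrix()[:,0].round(3))
go(tilted([[.012,0,.014]],*q)[0],yaw,17.8,pos=p,rot=r)
E
```

```text
shift [ 0.407 -0.014 -0.421] turn [-0.001   0.0996 -0.0003]
[0.4668997  0.25176872 0.12918689] [ 0.298  0.067 -0.952]
shift [0.508 0.    0.   ] turn [0. 0. 0.]
```

Emit:
jog_arm(
  moves="0 -0.003 -0.105 0 0 0 1;0.1 -0.003 -0.105 0 0 0 1;0.1 -0.003 -0.105 0 0 0 1;0.1 -0.003 -0.105 0 0 0 1;0.1 0 0 0 0.02 0 1;0 0 0 0 0.02 0 1;0 0 0 0 0.02 0 1;0 0 0 0 0.02 0 1;0 0 0 0 0.02 0 1;0 0 0 0 0 0 1",
)

```text
clock: 6.18
ee_pos: [0.4643, 0.251, 0.129]
ee_rot: [0.803, 0.089, -0.586, 0.066]
contact_force: [-1.3, -0.1, 0.8]
width: 0.998
```

```bash
python3 - <<'E'
from h import *
import cv2
q=(.479,.2545,.222,.31)
s=sense();go(tilted([[.012,0,.014]],*q)[0],np.degrees(q[2])-90,17.8);print(s['contact_force'])
im=get_image("wrist");K,E=cam("wrist",(s['ee_pos'],s['ee_rot']))
L=np.array([[60,23,42],[60,-23,42],[-30,-23,42],[-30,23,42],[12,0,42]])/1e3
for p in proj(tilted(L,*q),K,E): cv2.circle(im,tuple(int(v) for v in p.round()),3,(255,0,255),1)
cv2.imwrite("pics/w4.png",im)
E
```

```text
shift [ 0.514 -0.003 -0.022] turn [ 0.0001  0.     -0.0008]
[-1.33664186 -0.06951432  0.76444844]
```

View pics/w4.png

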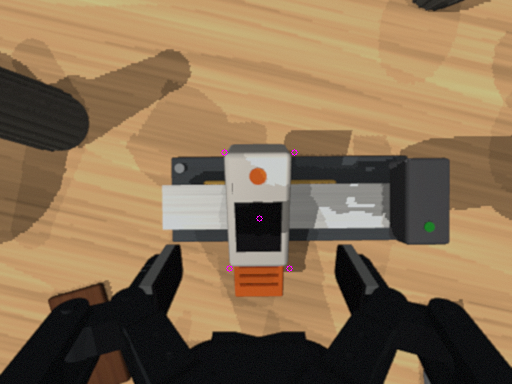

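The box projection matches the picture (top face at x 225–291, y 150–267) and it sits centred between the fingers. I'll descend and grip.

Emit:
jog_arm(
  moves="0.1 0 -0.011 0 0 0 1;0.1 0 -0.011 0 0 0 1;0.1 0 0 0 0 0 1;0.08 0 0 0 0 0 1;0.06 0 0 0 0 0 1;0.04 0 0 0 0 0 1;0.03 0 0 0 0 0 1;0 0 0 0 0 0 1;0 0 0 0 0 0 -0.2;0 0 0 0 0 0 -0.5",
  grip_force=35,
)

```text
clock: 7.07
ee_pos: [0.4887, 0.257, 0.0741]
ee_rot: [0.804, 0.088, -0.584, 0.064]
contact_force: [-0.5, -0.6, 0.0]
width: 0.745
```

Emit:
jog_arm(
  moves="0 0 0 0 0 0 -1;0 0 0 0 0 0 -1;0 0 0 0 0 0 -1;0 0 0 0 0 0 -1;0 0 0 0 0 0 -1;0 0 0 0 0 0 -1;0 0 0 0 0 0 -1;0 0 0 0 0 0 -1;0 0 0 0 0 0 -1;0 0 0 0 0 0 -1",
)

```text
clock: 7.9
ee_pos: [0.4889, 0.2569, 0.0743]
ee_rot: [0.804, 0.088, -0.584, 0.064]
contact_force: [-1.2, -0.7, 6.0]
width: 0.532
```

Emit:
jog_arm(
  moves="-0.03 0 -0.01 0 0 0 -1;-0.05 0 -0.016 0 0 0 -1;-0.08 0 -0.026 0 0 0 -1;-0.12 0 -0.039 0 0 0 -1;-0.16 0 -0.05 0 0 0 -1;-0.16 0 -0.05 0 0 0 -1;-0.16 0 -0.05 0 0 0 -1;-0.16 0 -0.05 0 0 0 -1;-0.12 0 -0.039 0 0 0 -1;-0.05 0 -0.016 0 0 0 -1",
)

```text
clock: 8.73
ee_pos: [0.4881, 0.2569, 0.2132]
ee_rot: [0.805, 0.089, -0.583, 0.064]
contact_force: [0.8, -0.5, -2.8]
width: 0.533
```

```bash
python3 - <<'E'
from h import *
s=sense();print(s['ee_pos'],s['width'],s['contact_force'])
p,r=go([.47,.2,.22],-77.3,0)
# grip point in logger frame: assume TCP at logger x=.0145; logger middle at case centre, logger x -> case +y
c=body([[0,0.0265,.15]],*CS)[0];print(c)
go(c,np.degrees(CS[2]),0,pos=p,rot=r)
E
```

```text
[0.4881376  0.25692961 0.21318565] 0.5326291167543514 [ 0.82453481 -0.48196113 -2.78067076]
shift [-0.132  0.43   0.22 ] turn [-1.000e-03 -1.008e-01  1.000e-04]
[ 0.48650704 -0.18164289  0.15      ]
shift [0.583 3.133 0.565] turn [-0.4113  0.      0.    ]
```

Emit:
jog_arm(
  moves="-0.03 0 0 0 -0.02 0 -1;-0.03 0 0 0 -0.02 0 -1;-0.03 0 0 0 -0.02 0 -1;0 0 0 0 -0.02 0 -1;0 0.05 0.01 0 -0.02 0 -1;0 0.15 0.03 0 0 0 -1;0 0.25 0.06 0 0 0 -1;0 0.3 0.07 0 0 0 -1;0 0.3 0.07 0 0 0 -1;0 0.3 0.07 0 0 0 -1",
)

```text
clock: 9.57
ee_pos: [0.483, 0.0882, 0.2204]
ee_rot: [-0.702, -0.078, 0.703, -0.078]
contact_force: [0.4, -1.5, -2.5]
width: 0.529
```

Emit:
jog_arm(
  moves="0 0.3 0.07 0 0 0 -1;0 0.3 0.07 0 0 0 -1;0 0.3 0.07 0 0 0 -1;0 0.3 0.07 0 0 0 -1;0 0.3 0.07 0 0 0 -1;0 0.25 0.06 0 0 0 -1;0 0.2 0.05 0 0 0 -1;0 0.15 0.04 0 0 0 -1;0 0.05 0.01 0 0 0 -1;0 0 0 -0.02 0 0 -1",
)

```text
clock: 10.4
ee_pos: [0.4794, -0.177, 0.2205]
ee_rot: [-0.7, -0.098, 0.701, -0.098]
contact_force: [-0.0, 0.3, -3.1]
width: 0.536
```

Emit:
jog_arm(
  moves="0 0 0 -0.039 0 0 -1;0 0 0 -0.039 0 0 -1;0 0 0 -0.039 0 0 -1;0 0 0 -0.039 0 0 -1;0 0 0 -0.039 0 0 -1;0 0 0 -0.039 0 0 -1;0 0 0 -0.039 0 0 -1;0 0 0 -0.039 0 0 -1;0 0 0 -0.039 0 0 -1;0 0 0 -0.039 0 0 -1",
)

```text
clock: 11.23
ee_pos: [0.4799, -0.174, 0.2207]
ee_rot: [-0.514, -0.486, 0.514, -0.485]
contact_force: [0.3, -0.4, -2.4]
width: 0.533
```

```bash
python3 - <<'E'
from h import *
import cv2
s=sense();print(s['ee_pos'],s['width'],s['contact_force'])
go(body([[0,0.0265,.15]],*CS)[0],np.degrees(CS[2]),0)
go(body([[0,0.0265,.036]],*CS)[0],np.degrees(CS[2]),0)
cv2.imwrite("pics/s5.png",np.hstack([cv2.resize(get_image("scene")[170:350,90:290],(500,450),interpolation=cv2.INTER_CUBIC),cv2.resize(get_image("wrist")[60:,150:400],(300,389))[:,:].copy() if 0 else cv2.resize(get_image("wrist"),(300,450))]))
E
```

```text
[ 0.47988379 -0.17398727  0.22067907] 0.5331959924269171 [ 0.28525835 -0.43840435 -2.44577005]
shift [0.589 0.059 0.061] turn [ 0.0002 -0.0003  0.0004]
shift [1.539 0.061 0.062] turn [ 0.0002 -0.0003  0.0004]
```

View pics/s5.png

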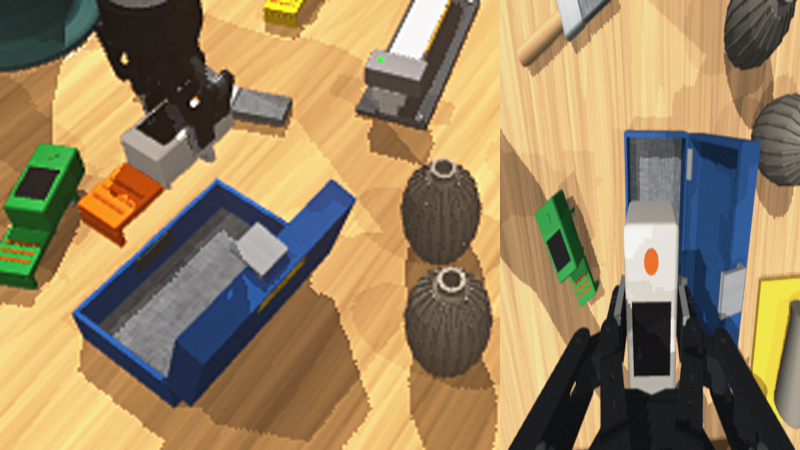

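Logger is held level, and the tongue points toward the case's -y end. The case opening is clear, so I'll lower it.

Emit:
jog_arm(
  moves="0.05 0.03 0.03 0 0 0 -1;0.1 0.03 0.03 0 0 0 -1;0.15 0 0 0 0 0 -1;0.2 0 0 0 0 0 -1;0.2 0 0 0 0 0 -1;0.2 0 0 0 0 0 -1;0.2 0 0 0 0 0 -1;0.15 0 0 0 0 0 -1;0.08 0 0 0 0 0 -1;0.04 0 0 0 0 0 -1",
)

```text
clock: 12.17
ee_pos: [0.4858, -0.1826, 0.0545]
ee_rot: [-0.515, -0.485, 0.517, -0.482]
contact_force: [0.1, 0.2, -4.2]
width: 0.531
```

```bash
python3 - <<'E'
from h import *
import cv2
s=sense();print(s['ee_pos'],s['width'],s['contact_force'])
go(body([[0,0.0265,.038]],*CS)[0],np.degrees(CS[2]),0)
cv2.imwrite("pics/s6.png",np.hstack([cv2.resize(get_image("scene")[200:350,100:260],(480,450),interpolation=cv2.INTER_CUBIC),cv2.resize(get_image("top")[140:240,325:425],(320,450),interpolation=cv2.INTER_CUBIC)]))
E
```

```text
[ 0.48583496 -0.1825794   0.05450286] 0.531081973809787 [ 0.13801675  0.22931286 -4.24320054]
shift [ 0.138  0.006 -0.008] turn [-0.0026 -0.0004  0.0011]
```

View pics/s6.png

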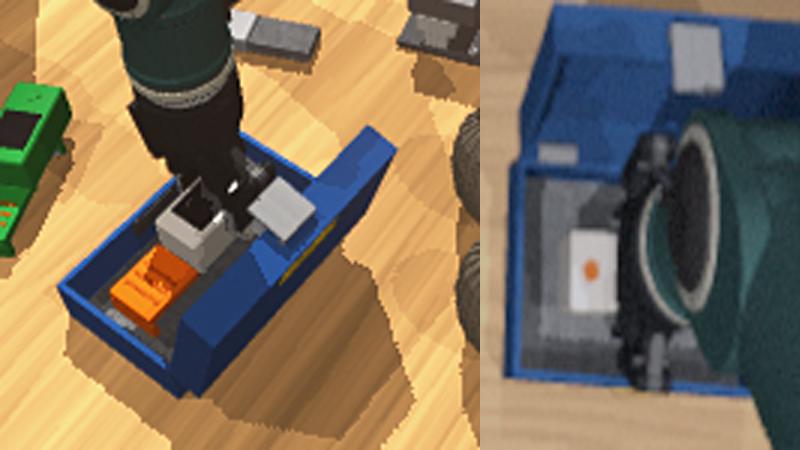

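The logger is inside the case walls, with its tongue over the floor at (155,285). Now a slow descent to contact.

Emit:
jog_arm(
  moves="0.03 0 0 0 0 0 -1;0.02 0 0 0 0 0 -1;0.02 0 0 0 0 0 -1;0.015 0 0 0 0 0 -1;0.01 0 0 0 0 0 -1;0.01 0 0 0 0 0 -1;0.005 0 0 0 0 0 -1;0 0 0 0 0 0 -1;0 0 0 0 0 0 -1;0 0 0 0 0 0 -1",
)

```text
clock: 13.1
ee_pos: [0.487, -0.183, 0.0437]
ee_rot: [0.516, 0.484, -0.516, 0.484]
contact_force: [-0.3, 0.3, -3.1]
width: 0.534
```

Emit:
jog_arm(
  moves="0.01 0 0 0 0 0 -1;0.01 0 0 0 0 0 -1;0.01 0 0 0 0 0 -1;0 0 0 0 0 0 -1;0 0 0 0 0 0 -1;0 0 0 0 0 0 -1;0 0 0 0 0 0 -1;0 0 0 0 0 0 -1;0 0 0 0 0 0 -1;0 0 0 0 0 0 -1",
)

```text
clock: 13.93
ee_pos: [0.4869, -0.183, 0.0401]
ee_rot: [-0.516, -0.484, 0.516, -0.484]
contact_force: [0.3, -0.0, -3.5]
width: 0.531
```

Emit:
jog_arm(
  moves="0.008 0 0 0 0 0 -1;0.008 0 0 0 0 0 -1;0 0 0 0 0 0 -1;0 0 0 0 0 0 -1;0 0 0 0 0 0 -1;0 0 0 0 0 0 -1;0 0 0 0 0 0 -1;0 0 0 0 0 0 -1;0 0 0 0 0 0 -1;0 0 0 0 0 0 -1",
)

```text
clock: 14.77
ee_pos: [0.487, -0.183, 0.0389]
ee_rot: [-0.516, -0.484, 0.516, -0.484]
contact_force: [-2.1, 1.0, 5.8]
width: 0.534
```

Emit:
jog_arm(
  moves="0.008 0 0 0 0 0 -1;0.008 0 0 0 0 0 -1;0 0 0 0 0 0 -1;0 0 0 0 0 0 -1;0 0 0 0 0 0 -1;0 0 0 0 0 0 -1;0 0 0 0 0 0 -1;0 0 0 0 0 0 -1;0 0 0 0 0 0 -1;0 0 0 0 0 0 -1",
)

```text
clock: 15.6
ee_pos: [0.4871, -0.183, 0.0388]
ee_rot: [-0.515, -0.483, 0.516, -0.484]
contact_force: [-8.5, 2.7, 24.5]
width: 0.533
```

On the floor at z≈.039. I'll back off the press and open part-way, keeping the fingers clear of the case walls.

Emit:
jog_arm(
  moves="-0.008 0 0 0 0 0 -1;-0.007 0 0 0 0 0 -1;0 0 0 0 0 0 -1;0 0 0 0 0 0 0.1;0 0 0 0 0 0 0.15;0 0 0 0 0 0 0.25;0 0 0 0 0 0 0.35;0 0 0 0 0 0 0.35;0 0 0 0 0 0 0.35;0 0 0 0 0 0 0.35",
)

```text
clock: 16.43
ee_pos: [0.4869, -0.183, 0.0379]
ee_rot: [-0.516, -0.484, 0.516, -0.484]
contact_force: [0.0, 0.4, 0.2]
width: 0.675
```

Emit:
jog_arm(
  moves="-0.03 0 0 0 0 0 0.35;-0.06 0 0 0 0 0 0.35;-0.1 0 0 0 0 0 0.35;-0.15 0 0 0 0 0 0.35;-0.2 0 0 0 0 0 0.35;-0.25 0 0 0 0 0 0;-0.25 0 0 0 0 0 -1;-0.25 0 0 0 0 0 -1;-0.15 0 0 0 0 0 -1;0 0 0 0 0 0 -1",
)

```text
clock: 17.27
ee_pos: [0.4896, -0.1836, 0.2165]
ee_rot: [0.517, 0.481, -0.514, 0.487]
contact_force: [0.4, -0.3, 0.3]
width: 0.003
```

```bash
python3 - <<'E'
from h import *
import cv2
s=sense();print(s['ee_pos'],s['width'],s['contact_force'])
cv2.imwrite("pics/s7.png",np.hstack([cv2.resize(get_image("scene")[200:350,100:260],(480,450),interpolation=cv2.INTER_CUBIC),cv2.resize(get_image("wrist"),(320,450))]))
t=1.872
def pt(d,h,t,y=0): return [.063-(d*np.cos(t)-h*np.sin(t)),y,.046+d*np.sin(t)+h*np.cos(t)]
for y in(0,.0265):
  for x,z in((.19,.235),(.17,.12)):
    p=body([[x,y,z]],*CS)[0];print(x,y,z,p);go(p,np.degrees(CS[2]))
for t in(1.87,1.57,1.2,.9,.6,.3,.1,0): print(t,np.round(pt(.112,.03,t),3),np.round(pt(.126,.03,t),3))
E
```

```text
[ 0.48955326 -0.18356236  0.21645994] 0.0030310079256214515 [ 0.37781671 -0.315995    0.28391153]
0.19 0 0.235 [ 0.67469251 -0.21890517  0.235     ]
shift [-0.186  1.579  0.197] turn [-0.0023  0.0004 -0.0007]
0.17 0 0.12 [ 0.65472488 -0.21776778  0.12      ]
shift [0.772 1.411 0.197] turn [-0.0023  0.0004 -0.0007]
0.19 0.0265 0.235 [ 0.67619955 -0.19244805  0.235     ]
shift [-0.186  1.578 -0.023] turn [-0.0023  0.0004 -0.0007]
0.17 0.0265 0.12 [ 0.65623191 -0.19131067  0.12      ]
shift [ 0.772  1.409 -0.023] turn [-0.0023  0.0004 -0.0007]
1.87 [0.125 0.    0.144] [0.129 0.    0.158]
1.57 [0.093 0.    0.158] [0.093 0.    0.172]
1.2 [0.05  0.    0.161] [0.045 0.    0.174]
0.9 [0.017 0.    0.152] [0.008 0.    0.163]
0.6 [-0.012  0.     0.134] [-0.024  0.     0.142]
0.3 [-0.035  0.     0.108] [-0.049  0.     0.112]
0.1 [-0.045  0.     0.087] [-0.059  0.     0.088]
0 [-0.049  0.     0.076] [-0.063  0.     0.076]
```

View pics/s7.png

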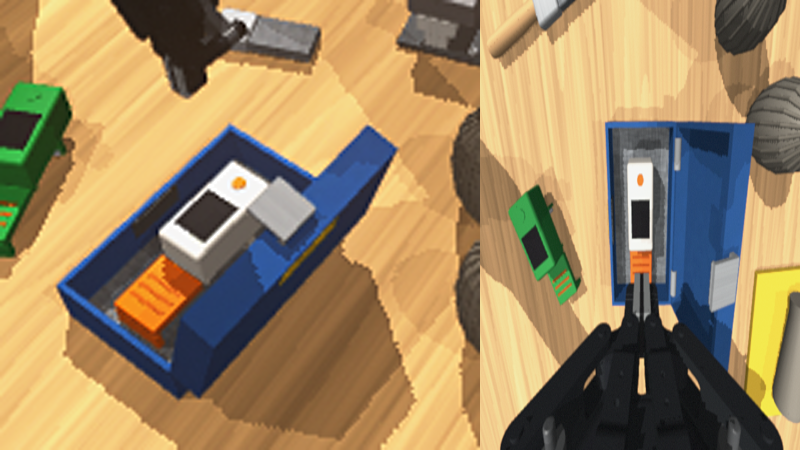

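The logger lies level and right way up on the case floor at (215,235). Next I'll go over and behind the lid.

Emit:
jog_arm(
  moves="-0.08 0.05 0.02 -0.002 0 0 -1;-0.1 0.1 0.02 0 0 0 -1;0 0.2 0.02 0 0 0 -1;0 0.22 0.02 0 0 0 -1;0 0.22 0.03 0 0 0 -1;0 0.22 0.03 0 0 0 -1;0 0.22 0.03 0 0 0 -1;0 0.17 0.03 0 0 0 -1;0 0.05 0 0 0 0 -1;0 0 0 0 0 0 -1",
)

```text
clock: 18.2
ee_pos: [0.6599, -0.2165, 0.2307]
ee_rot: [-0.514, -0.487, 0.514, -0.485]
contact_force: [-0.3, 1.1, -0.2]
width: -0.001
```

```bash
python3 - <<'E'
from h import *
s=sense();print(s['ee_pos'],s['contact_force']);print("case frame",body([s['ee_pos']-[CS[0],CS[1],0]],0,0,-CS[2]))
go(body([[.175,0,.125]],*CS)[0],np.degrees(CS[2]))
E
```

```text
[ 0.65988033 -0.21651633  0.23065272] [-0.30278954  1.11588692 -0.197681  ]
case frame [[0.17507594 0.00154261 0.23065272]]
shift [0.88  0.001 0.014] turn [-0.     -0.0005  0.0007]
```

Emit:
jog_arm(
  moves="0.1 0 0 0 0 0 -1;0.15 0 0 0 0 0 -1;0.18 0 0 0 0 0 -1;0.18 0 0 0 0 0 -1;0.15 0 0 0 0 0 -1;0.1 0 0 0 0 0 -1;0 -0.05 0 0 0 0 -1;0 -0.08 0 0 0 0 -1;-0.02 -0.08 0 0 0 0 -1;-0.02 -0.08 0 0 0 0 -1",
)

```text
clock: 19.03
ee_pos: [0.6246, -0.2149, 0.1355]
ee_rot: [0.515, 0.484, -0.514, 0.486]
contact_force: [4.7, 1.3, 4.1]
width: -0.002
```

Emit:
jog_arm(
  moves="-0.02 -0.08 0 0 0 0 -1;-0.02 -0.08 0 0 0 0 -1;-0.02 -0.08 0 0 0 0 -1;-0.02 -0.05 0 0 0 0 -1;-0.03 -0.08 0 0 0 0 -1;-0.03 -0.08 0 0 0 0 -1;-0.03 -0.08 0 0 0 0 -1;-0.02 -0.08 0 0 0 0 -1;0 0 0 0 0 0 -1;0 0 0 0 0 0 -1",
)

```text
clock: 19.87
ee_pos: [0.5506, -0.211, 0.157]
ee_rot: [-0.514, -0.485, 0.515, -0.485]
contact_force: [-0.2, -0.1, -1.0]
width: -0.003
```

```bash
python3 - <<'E'
from h import *
import cv2
s=sense();print(s['ee_pos'],s['contact_force']);print("case frame",body([s['ee_pos']-[CS[0],CS[1],0]],0,0,-CS[2]))
cv2.imwrite("pics/s8.png",np.hstack([cv2.resize(get_image("scene")[200:350,100:300],(480,360),interpolation=cv2.INTER_CUBIC),cv2.resize(get_image("wrist"),(320,360))]))
E
```

```text
[ 0.55055419 -0.21104425  0.15702022] [-0.20809486 -0.1332805  -1.01754596]
case frame [[0.06561554 0.00078853 0.15702022]]
```

View pics/s8.png

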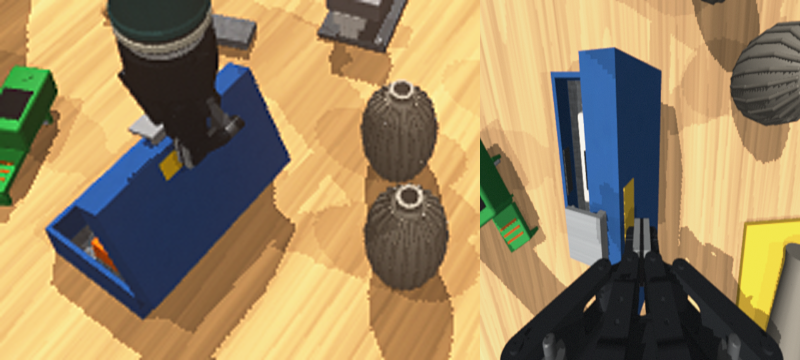

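The lid is past upright at about 1.2 rad, with the fingertip on the yellow strip. I'll continue along the arc.

Emit:
jog_arm(
  moves="0.028 -0.082 0 0 0 0 -1;0.028 -0.082 0 0 0 0 -1;0.028 -0.082 0 0 0 0 -1;0.05 -0.08 0 0 0 0 -1;0.05 -0.08 0 0 0 0 -1;0.05 -0.08 0 0 0 0 -1;0.06 -0.065 0 0 0 0 -1;0.06 -0.065 0 0 0 0 -1;0.06 -0.065 0 0 0 0 -1;0 0 0 0 0 0 -1",
)

```text
clock: 20.8
ee_pos: [0.4669, -0.2058, 0.1053]
ee_rot: [-0.513, -0.487, 0.515, -0.484]
contact_force: [-0.1, 0.4, -0.7]
width: 0.001
```

Emit:
jog_arm(
  moves="0 -0.08 0 0 0 0 -1;0 -0.08 0 0 0 0 -1;0 -0.08 0 0 0 0 -1;0 -0.03 0 0 0 0 -1;0.04 0 0 0 0 0 -1;0.04 0 0 0 0 0 -1;0.03 0 0 0 0 0 -1;0.02 0 0 0 0 0 -1;0 0 0 0 0 0 -1;0 0 0 0 0 0 -1",
)

```text
clock: 21.63
ee_pos: [0.4377, -0.204, 0.0912]
ee_rot: [0.514, 0.486, -0.514, 0.485]
contact_force: [-0.8, 0.4, -0.4]
width: -0.003
```

```bash
python3 - <<'E'
from h import *
import cv2
s=sense();print(s['ee_pos'],s['contact_force']);print("case frame",body([s['ee_pos']-[CS[0],CS[1],0]],0,0,-CS[2]))
E
```

```text
[ 0.43765667 -0.20398428  0.09121827] [-0.84857032  0.42890829 -0.38158888]
case frame [[-0.04750076  0.00141668  0.09121827]]
```

Lid is near the catch. I'll press down.

Emit:
jog_arm(
  moves="0.02 0 0 0 0 0 -1;0.02 0 0 0 0 0 -1;0.02 0 0 0 0 0 -1;0.02 0 0 0 0 0 -1;0.02 0 0 0 0 0 -1;0.015 0 0 0 0 0 -1;0.01 0 0 0 0 0 -1;0.01 0 0 0 0 0 -1;0 0 0 0 0 0 -1;0 0 0 0 0 0 -1",
)

```text
clock: 22.47
ee_pos: [0.4376, -0.2042, 0.076]
ee_rot: [-0.514, -0.485, 0.514, -0.486]
contact_force: [-2.3, 0.9, 7.8]
width: 0.001
```

Emit:
jog_arm(
  moves="0.008 0 0 0 0 0 -1;0.006 0 0 0 0 0 -1;0 0 0 0 0 0 -1;0 0 0 0 0 0 -1;0 0 0 0 0 0 -1;0 0 0 0 0 0 -1;0 0 0 0 0 0 -1;0 0 0 0 0 0 -1;0 0 0 0 0 0 -1;0 0 0 0 0 0 -1",
)

```text
clock: 23.3
ee_pos: [0.4377, -0.2042, 0.0757]
ee_rot: [-0.514, -0.485, 0.515, -0.486]
contact_force: [-7.3, 2.6, 23.8]
width: -0.001
```

That's a rigid stop at z = 0.076 with 24 N, which is the shut height. I'll retreat and verify.

Emit:
jog_arm(
  moves="-0.02 0 0 0 0 0 -1;-0.05 0 0 0 0 0 -1;-0.15 0 0 0 0 0 -1;-0.25 0 0 0 0 0 -1;-0.25 0 0 0 0 0 -1;-0.25 0 0 0 0 0 -1;-0.15 -0.1 0 0 0 0 -1;0 -0.1 -0.3 0 0 0 -1;0 0 -0.3 0 0 0 -1;0 0 -0.3 0 0 0 -1",
)

```text
clock: 24.13
ee_pos: [0.4193, -0.0945, 0.2087]
ee_rot: [0.515, 0.484, -0.515, 0.485]
contact_force: [1.2, 1.1, 0.0]
width: 0.001
```

Emit:
jog_arm(
  moves="0 0 -0.3 0 0 0 -1;0 0 -0.3 0 0 0 -1;0 0 -0.3 0 0 0 -1;0 0 -0.2 0 0 0 -1;0 0 0 0 0 0 -1;0 0 0 0 0 0 -1;0 0 0 0 0 0 -1;0 0 0 0 0 0 -1;0 0 0 0 0 0 -1;0 0 0 0 0 0 -1",
)

```text
clock: 24.97
ee_pos: [0.4274, 0.0357, 0.208]
ee_rot: [-0.515, -0.485, 0.515, -0.485]
contact_force: [0.2, 1.0, 0.4]
width: -0.001
```

```bash
python3 - <<'E'
from h import *
import cv2
s=sense();print(s['ee_pos'],s['contact_force'])
a=get_image("scene");t=get_image("top")
def mk(im,n,t):
    K,E=cam(n);L=np.array([[x,y,.076] for x,y in((-.063,.1),(-.063,-.1),(.063,-.1),(.063,.1))])
    for p in proj(body(L,*CS),K,E): cv2.circle(im,tuple(int(v) for v in p.round()),1,(255,0,255),-1)
mk(a,"scene",0);mk(t,"top",0)
cv2.imwrite("pics/s9.png",np.hstack([cv2.resize(a[180:340,100:350],(440,400),interpolation=cv2.INTER_CUBIC),cv2.resize(t[60:240,220:440],(350,400),interpolation=cv2.INTER_CUBIC)]))
E
```

```text
[0.42735426 0.03574401 0.208023  ] [0.23723528 0.97171278 0.43480341]
```

The picture limit is used up, so I'll check numerically: lid outline against the modelled shut pose, and the vases by image difference.

```bash
python3 - <<'E'
from h import *
import cv2
def hull(t,n):
    o=[[x,y,z] for x in(-.063,.063) for y in(-.1,.1) for z in(0,.046)]
    for d in(0,.126):
        for h in(0,.03):
            for y in(-.1,.1): o.append([.063-(d*np.cos(t)-h*np.sin(t)),y,.046+d*np.sin(t)+h*np.cos(t)])
    m=np.zeros((384,512),np.uint8);K,E=cam(n)
    cv2.fillConvexPoly(m,cv2.convexHull(proj(body(o,*CS),K,E).round().astype(np.int32)),1);return m>0
for n in("scene","top"):
    im=get_image(n);old=cv2.imread(f"pics/{n}0.png")
    hsv=cv2.cvtColor(im,cv2.COLOR_BGR2HSV);b=cv2.inRange(hsv,(100,110,25),(125,255,255))
    nb,l,st,_=cv2.connectedComponentsWithStats(b);k=1+st[1:,4].argmax();b=(l==k);print(n,st[k])
    for t in(0,.05,.1,.15,.2): print(t,round((hull(t,n)&b).sum()/(hull(t,n)|b).sum(),3))
    K,E=cam(n)
    for v in((.751,.119,.13),(.662,-.024,.13),(.731,-.127,.13),(.522,.477,.16)):
        u,w=proj([v],K,E)[0].astype(int);s=np.s_[max(w-12,0):w+13,max(u-12,0):u+13]
        print("vase",u,w,"diff",cv2.absdiff(im[s],old[s]).mean().round(1))
E
```

```text
scene [ 116  235   96   97 4674]
0 0.852
0.05 0.846
0.1 0.836
0.15 0.823
0.2 0.812
vase 323 216 diff 4.2
vase 266 238 diff 4.9
vase 269 282 diff 4.3
vase 305 115 diff 4.3
top [ 334  174   85   54 3716]
0 0.821
0.05 0.81
0.1 0.798
0.15 0.787
0.2 0.776
vase 247 89 diff 8.0
vase 307 125 diff 8.0
vase 348 98 diff 7.7
vase 91 181 diff 8.3
```

```bash
python3 -c "
from cell import *
print(finish_job())"
```

```text
the job is handed in; nothing more can be done
None
```

The job is done and handed in at about 25 s on the robot's clock, out of the 72 s allowed.

- **Logger popped:** I pressed the tongue to about 17 mm below its clipped height. The far end sprang up and stayed up by itself, tilted about 0.31 rad, slightly more than the 0.2–0.3 rad described. The force read near zero during the press, so I judged this from the camera pictures.
- **Logger in the case:** I gripped it at that tilt, levelled it and lowered it until it touched the floor. I pressed it down to about 24 N, more than needed, and eased off before letting go. The pictures showed it level and right way up inside the walls.
- **Lid shut:** I pushed the lid over from behind and pressed it down. It met a firm stop at 24 N with the fingertip at z = 0.0757 m, against the 0.076 m given for shut.
- **Last checks:** The arm was clear of everything. Of the five lid angles tried, 0 to 0.2 rad, the lid's outline fitted fully shut best in both fixed cameras. That fit was loose (overlap 0.85 and 0.82). The vases matched the first pictures, with only an even noise-like difference.
- **Not checked:** My 12 picture views were used up, so I never looked at the shut lid. The catch having snapped home is inferred from the height, the firm stop and the outline fit.

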